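# Move the returned sockets to the issue rack in order

## Robot

A 7-joint arm with a two-finger parallel gripper is mounted at the origin on the work surface. World frame = base frame: x ahead of the robot, y to its left, z up, the work surface at z = 0. Lengths are in m, angles in rad, forces in N, time in s.
With the tool pointing down it reaches from about 0.425 to 0.925 m from the base axis. Payload 6.8 kg.
Tool frame: the origin (TCP) lies midway between the tips of the shut fingers; the grasp point (between the pads) lies r.grip_point_offset behind it (r.grip_point_offset is the distance from the TCP to the grasp point, in m); z points along the fingers, y is the direction in which the jaws open and shut (so a half turn about z gives the same grasp; the last joint's range is limited). The gripper opens to 85 mm and grips with 20 to 120 N. Pads are 22 mm wide; open, the fingers measure 114 mm over their backs; the gripper's body (76 mm by 85 mm) begins 54 mm behind the grasp point. The pads swing forward as they close: fully open they stand 13 mm farther back than shut.
Start: joints at [1.199, 0.477, 0.022, 1.555, -0.011, 1.109, -0.083], TCP at [0.176, -0.652, 0.231] pointing down, gripper open.
Joint ranges: [-2.96, 2.96], [-0.34, 2.1], [-1.41, 1.46], [0.24, 2.44], [-1.37, 4.51], [0.17, 1.92], [-2.96, 2.96]. Speed limits (rad/s): [2.39, 2.39, 3.14, 3.14, 3.14, 3.14, 3.14].

## Interface

Orientations are given as a rotation vector (axis times angle).
In Python, from bench import r gives the robot as it stands. The module is installed in compiled form; this text tells all that it offers.
- The arm moves only by the tool play_rows, never from a script. Its argument "deltas" is a list of rows, each a list of 3 entries, a list of its own where there are three numbers: the finger opening in mm, from 0 to 85.4, then the shift along the tool's x, y, z in mm, then the turn, a rotation vector about the tool's x, y, z in rad. A call has 1 to 8 rows; each row is the pose to reach, as a shift and turn from the pose measured when the call began, along the tool's axes at that moment; what a row does not reach only later rows make up. A row lasts 1/8 s, in which the tool goes at most 62.5 mm and 10.7 degrees, less where a joint would pass 70% of its speed; a pose out of reach is approached as far as the arm can. A call with a gripper value outside its range is refused whole. The fingers move at their own pace and stop on an object; "squeeze" is the grip in N (left out, the last holds). Time passes only in rows, so rows that repeat a pose let the fingers close. It gives the time, the measured TCP pose, the force and the opening at its end, in the units of the state.
- r.get_obs(): the state, without advancing time (a new reading comes with each control period).
- r.grab_frame(name): name is "scene" or "side" or "wrist"; returns (picture, depth): 400x640x3 uint8, red, green, blue; 400x640 float32, m along the optical axis (not along the pixel's ray), 0 where there is no reading.
- r.camera_model(name): a dict with "mtx" (3x3 intrinsics, pixels), "rvec" (rotation vector, rad) and "tvec" (3), from world to camera coordinates, as OpenCV has them; the wrist camera has in their place "T_tool_cam" (4x4, takes a point from camera to tool coordinates, whose origin is the TCP and whose axes are the flange's). Camera axes: x right, y down, z forward; pixel columns grow to the right and rows downward; lengths in m; the calibration is good to about 2 mm. A picture is of the moment at which its call begins: read the wrist's pose just before it. camera_model takes no time and is no camera call.
- r.hand_in(): hands the job in, once; it reports no verdict.
The state is a dict: "clock": time; "joints": joint angles; "qvel": joint speeds; "tau": joint torques, N m; "tcp_pos": TCP position; "orientation": TCP orientation; "contact_force": force on the tool from outside, world axes, zero at the start; "moment": the same for the moment, N m; "grip_width": finger opening in m.
Only numpy, scipy, OpenCV 4.12 (cv2) and the standard library are available. Lean on these libraries where they do the work, as an engineer would, in place of code of your own. Each camera call takes 0.05 s, during which the arm holds its last target. There are 200 camera calls.

## Task

Move the four wrench sockets from the full blue rack to the empty blue rack, one to a cup, keeping their order as counted from the tall end plate: the one next to the end plate of the full rack goes next to the end plate of the empty rack, the second to the second cup, and so on. The racks have their end plates at opposite ends, so seen from the robot the row comes out reversed. Stand each one upright and flat in its cup, let go of it, and never knock one over.

Things in the scene. Friction and masses are not known exactly. Their poses are not given: they have to be found in the camera images.
- deep_mid (a point): Deep socket: plain slim round steel cylinder, diameter 36, 90 tall, round recess (26 across) in its top, 0.25 kg (masses +-25%). Dark steel, loose, stands upright in a cup of the full rack at the start. Point: on its upright axis, half-way up (45 above its underside). z up.
- wide_mid (a point): Wide socket: plain round steel cylinder, diameter 52, 56 tall, wide round recess (42 across) in its top, 0.35 kg (masses +-25%). Dark steel, loose, stands upright in a cup of the full rack at the start. Point: on its upright axis, half-way up (28 above its underside). z up.
- stepped_mid (a point): Stepped socket: round steel, lower 18 mm diameter 36, widening over the next 4 mm to diameter 44 for the upper 42 mm, 64 tall in all, thick walls round a small recess (22 across) in its top, 0.32 kg (masses +-25%). Dark steel, loose, stands upright in a cup of the full rack at the start. Point: on its upright axis, half-way up (32 above its underside). z up.
- square_mid (a point): Square adapter: steel block 38 x 38, 56 tall, with a smaller square tang 18 x 18 x 18 standing on its top (74 tall in all), 0.38 kg; x and y are square to its side faces (masses +-25%). Dark steel, loose, stands upright in a cup of the full rack at the start. Point: on its upright axis, half-way up (37 above its underside). z up.
- cup_deep: Fixed shallow square aluminium cup of the full rack in which the deep socket stands at the start. It never moves, so it still marks that place once the socket is gone. Inside 68 x 66, floor 4 thick, lip 5 above the floor. Origin: centre of its underside; axes parallel to the full rack's.
- cup_wide: Fixed shallow square aluminium cup of the full rack in which the wide socket stands at the start. It never moves, so it still marks that place once the socket is gone. Inside 68 x 66, floor 4 thick, lip 5 above the floor. Origin: centre of its underside; axes parallel to the full rack's.
- cup_stepped: Fixed shallow square aluminium cup of the full rack in which the stepped socket stands at the start. It never moves, so it still marks that place once the socket is gone. Inside 68 x 66, floor 4 thick, lip 5 above the floor. Origin: centre of its underside; axes parallel to the full rack's.
- cup_square: Fixed shallow square aluminium cup of the full rack in which the square adapter stands at the start. It never moves, so it still marks that place once the socket is gone. Inside 68 x 66, floor 4 thick, lip 5 above the floor. Origin: centre of its underside; axes parallel to the full rack's.
- rack_from: The full rack, in which all four sockets stand at the start. Fixed blue rail 80 (x) by 300 (y), 12 thick, with 4 cups along y, pitch 72, inside 68 x 66, cup floor 16 above the table, lips 5 above it. Origin: centre of the rail's underside, on the table; z up. Tall end plate (10 thick, 100 wide, 50 high) at its +y end; cup centres from the plate on: y = +108, +36, -36, -108 (x = 0).
- rack_to: The empty rack, to be filled. Fixed blue rail 80 (x) by 300 (y), 12 thick, with 4 cups along y, pitch 72, inside 68 x 66, cup floor 16 above the table, lips 5 above it. Origin: centre of the rail's underside, on the table; z up. Tall end plate (10 thick, 100 wide, 50 high) at its -y end; cup centres from the plate on: y = -108, -36, +36, +108 (x = 0).
There are look-alikes about, which are no part of the job. Leave any purple look-alike of the part that bears wide_mid alone.

How it is judged:
At the end, for the whole second after the job is handed in: Each of the four sockets stands in the cup of the empty rack that has the same number, counted from the tall end plate, as the cup it started in: within 17 mm of the cup's centre along each axis of the rack, underside within 4 mm of the cup's floor, upright within 0.1 rad, at rest and released (((y of cup_deep in the frame of rack_from between 0.088 and 0.128 m and y of deep_mid in the frame of rack_to between -0.125 and -0.091 m) or (y of cup_deep in the frame of rack_from between 0.016 and 0.056 m and y of deep_mid in the frame of rack_to between -0.053 and -0.019 m) or (y of cup_deep in the frame of rack_from between -0.056 and -0.016 m and y of deep_mid in the frame of rack_to between 0.019 and 0.053 m) or (y of cup_deep in the frame of rack_from between -0.128 and -0.088 m and y of deep_mid in the frame of rack_to between 0.091 and 0.125 m)) and x of deep_mid in the frame of rack_to between -0.017 and 0.017 m and z of deep_mid in the frame of rack_to between 0.057 and 0.065 m and angle between each of deep_mid, wide_mid, stepped_mid, square_mid's own z axis and vertical below 0.1 rad and ((y of cup_wide in the frame of rack_from between 0.088 and 0.128 m and y of wide_mid in the frame of rack_to between -0.125 and -0.091 m) or (y of cup_wide in the frame of rack_from between 0.016 and 0.056 m and y of wide_mid in the frame of rack_to between -0.053 and -0.019 m) or (y of cup_wide in the frame of rack_from between -0.056 and -0.016 m and y of wide_mid in the frame of rack_to between 0.019 and 0.053 m) or (y of cup_wide in the frame of rack_from between -0.128 and -0.088 m and y of wide_mid in the frame of rack_to between 0.091 and 0.125 m)) and x of wide_mid in the frame of rack_to between -0.017 and 0.017 m and z of wide_mid in the frame of rack_to between 0.04 and 0.048 m and ((y of cup_stepped in the frame of rack_from between 0.088 and 0.128 m and y of stepped_mid in the frame of rack_to between -0.125 and -0.091 m) or (y of cup_stepped in the frame of rack_from between 0.016 and 0.056 m and y of stepped_mid in the frame of rack_to between -0.053 and -0.019 m) or (y of cup_stepped in the frame of rack_from between -0.056 and -0.016 m and y of stepped_mid in the frame of rack_to between 0.019 and 0.053 m) or (y of cup_stepped in the frame of rack_from between -0.128 and -0.088 m and y of stepped_mid in the frame of rack_to between 0.091 and 0.125 m)) and x of stepped_mid in the frame of rack_to between -0.017 and 0.017 m and z of stepped_mid in the frame of rack_to between 0.044 and 0.052 m and ((y of cup_square in the frame of rack_from between 0.088 and 0.128 m and y of square_mid in the frame of rack_to between -0.125 and -0.091 m) or (y of cup_square in the frame of rack_from between 0.016 and 0.056 m and y of square_mid in the frame of rack_to between -0.053 and -0.019 m) or (y of cup_square in the frame of rack_from between -0.056 and -0.016 m and y of square_mid in the frame of rack_to between 0.019 and 0.053 m) or (y of cup_square in the frame of rack_from between -0.128 and -0.088 m and y of square_mid in the frame of rack_to between 0.091 and 0.125 m)) and x of square_mid in the frame of rack_to between -0.017 and 0.017 m and z of square_mid in the frame of rack_to between 0.049 and 0.057 m and linear speed of each of deep, wide, stepped, square below 0.02 m/s); the robot touches nothing.
It fails at once if a socket is knocked over (tipped more than 1 rad) (angle between any of deep_mid, wide_mid, stepped_mid, square_mid's own z axis and vertical above 1 rad).
It also fails if it takes over 120 s, if anything falls off the work surface, if the arm or the gripper's body presses on something with over 40 N, if the wrist force passes 120 N, or if a joint passes its speed limit or range.

## Working session

There is one attempt and no reset: what is moved stays moved. The work goes in short steps, Python scripts to look and compute and a tool call to move; the robot and the scene stay as the last step left them, time stands still between calls to the robot, and variables do not carry over. Pictures are saved under pics/ and viewed, about 12 in all and at most 16, crops included, and the job is handed in when it is done.

Besides the shell and the picture viewer there is one more tool, called after "Request:" by a JSON object that holds its "method" and its "body", one argument or row to a line. play_rows: Moves the arm, as the interface text tells. Its arguments: {"type":"object","properties":{"deltas":{"type":"array"},"squeeze":{"type":"number"}},"required":["deltas"]}

```bash
mkdir -p pics
cat > h.py <<'E'
import numpy as np,cv2
from bench import r
R=lambda v:cv2.Rodrigues(np.array(v,float))[0]
def cam(n,obs=None):
    m=r.camera_model(n);K=np.array(m["mtx"])
    if n=="wrist":
        o=obs or r.get_obs();T=np.eye(4);T[:3,:3]=R(o["orientation"]);T[:3,3]=o["tcp_pos"]
        T=T@np.array(m["T_tool_cam"])
    else:
        T=np.eye(4);A=R(m["rvec"]);T[:3,:3]=A.T;T[:3,3]=-A.T@np.array(m["tvec"]).ravel()
    return K,T   # T: cam->world
def ray(K,T,uv,z):
    d=T[:3,:3]@np.linalg.inv(K)@np.array([uv[0],uv[1],1.]);o=T[:3,3]
    return o+d*(z-o[2])/d[2]
def cloud(K,T,D):
    v,u=np.mgrid[:D.shape[0],:D.shape[1]]
    P=np.stack([(u-K[0,2])/K[0,0]*D,(v-K[1,2])/K[1,1]*D,D],-1)
    return P@T[:3,:3].T+T[:3,3]
def grab(n,f=None):
    K,T=cam(n);p,D=r.grab_frame(n)
    if f:cv2.imwrite(f,p[:,:,::-1])
    return K,T,p,D
E
python3 - <<'E'
from h import *
o=r.get_obs();print({k:np.round(v,3) for k,v in o.items()},r.grip_point_offset)
print(np.round(R(o["orientation"]),2))
for n in("scene","side","wrist"):
    K,T,p,D=grab(n,f"pics/{n}0.png");np.savez(f"{n}0.npz",K=K,T=T,p=p,D=D);print(n,np.round(T,2).tolist())
a=cv2.imread("pics/side0.png");b=cv2.imread("pics/wrist0.png");cv2.imwrite("pics/sw0.png",cv2.resize(np.vstack([a,b]),(480,600)))
E
```

```text
{'clock': np.float64(0.0), 'joints': array([ 1.199,  0.478,  0.022,  1.556, -0.012,  1.109, -0.083]), 'qvel': array([-0.001,  0.001,  0.002,  0.001,  0.001, -0.   , -0.001]), 'tau': array([ 1.0000e-03, -5.9645e+01,  1.6090e+00, -2.8120e+01,  1.3000e-02,
        9.0000e-03,  0.0000e+00]), 'tcp_pos': array([ 0.176, -0.651,  0.23 ]), 'orientation': array([-3.112e+00, -4.130e-01,  1.000e-03]), 'contact_force': array([0.166, 0.989, 0.73 ]), 'moment': array([-0.033, -0.037, -0.014]), 'grip_width': np.float64(0.085)} 0.0187
[[ 0.97  0.26 -0.  ]
 [ 0.26 -0.97  0.  ]
 [-0.   -0.   -1.  ]]
scene [[0.76, 0.36, -0.55, 1.08], [0.65, -0.41, 0.63, -0.65], [-0.0, -0.84, -0.55, 0.65], [0.0, 0.0, 0.0, 1.0]]
side [[-0.88, -0.32, 0.36, 0.21], [-0.48, 0.57, -0.67, 0.55], [0.01, -0.76, -0.65, 0.61], [0.0, 0.0, 0.0, 1.0]]
wrist [[0.26, -0.92, -0.28, 0.25], [-0.97, -0.25, -0.07, -0.63], [-0.0, 0.29, -0.96, 0.37], [0.0, 0.0, 0.0, 1.0]]
```

View pics/scene0.png

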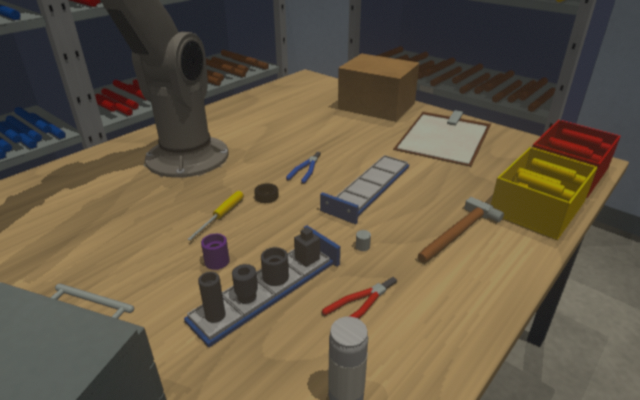

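View pics/sw0.png

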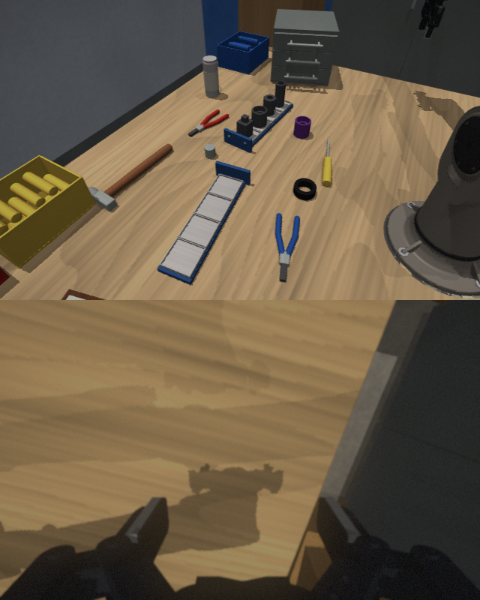

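Scene view: full rack, counting from its plate at (322,247): square (307,246), wide (275,266), stepped (245,283), deep (211,297). The purple look-alike is at (215,251). The empty rack runs from its plate at (339,205) to (395,165).

Run:
```python
from h import *
for n in("scene","side"):
    d=np.load(n+"0.npz");P=cloud(d["K"],d["T"],d["D"]);h=cv2.cvtColor(d["p"],cv2.COLOR_RGB2HSV)
    P[d["D"]==0]=9
    ok=(np.abs(P[...,1])<.8)&(P[...,0]>.25)&(P[...,0]<1.1)&(P[...,2]<.12)&(P[...,2]>-.02)
    blue=((h[...,0]>100)&(h[...,0]<125)&(h[...,1]>110)&(h[...,2]>40)&ok).astype(np.uint8)
    k,L,S,C=cv2.connectedComponentsWithStats(blue)
    print(n)
    for i in range(1,k):
        if S[i,4]<60: continue
        q=P[L==i];lo=q[(q[:,2]<.018)]; hi=q[q[:,2]>.03]
        print(S[i],"all",np.round(np.percentile(q,[2,50,98],axis=0),3).tolist(),"hi",len(hi),np.round(hi.mean(0),3) if len(hi) else "", "zmax",np.round(q[:,2].max(),3))
    dark=((h[...,2]<90)&(h[...,1]<110)&ok&(P[...,2]>.028)).astype(np.uint8)
    k,L,S,C=cv2.connectedComponentsWithStats(dark)
    for i in range(1,k):
        if S[i,4]<80: continue
        q=P[L==i];print("dark",S[i],np.round(np.percentile(q,[2,50,98],axis=0),3).tolist())
    s=d["p"];y,x,w,hh=(210,170,190,140) if n=="scene" else (90,280,140,120)
    c=s[y:y+hh,x:x+w] 
    cv2.imwrite(f"pics/{n}crop.png",cv2.resize(c,None,fx=4,fy=4,interpolation=cv2.INTER_CUBIC)[:,:,::-1])
    # cabinet
    g=(P[...,2]>.12)&(P[...,2]<.6)&(P[...,0]>.1)&(np.abs(P[...,1])<1.2)&(P[...,0]<1.2)
    print("tall",np.round(np.percentile(P[g],[1,50,99],axis=0),2).tolist())
```

```text
scene
[288 161  21  17  66] all [[0.297, 0.096, 0.009], [0.304, 0.136, 0.013], [0.316, 0.19, 0.017]] hi 0  zmax 0.019
[303 161  11  20  62] all [[0.312, 0.11, 0.011], [0.342, 0.15, 0.014], [0.359, 0.197, 0.016]] hi 0  zmax 0.017
[186 316  63  28 149] all [[0.52, -0.379, 0.009], [0.58, -0.373, 0.012], [0.597, -0.302, 0.014]] hi 0  zmax 0.014
dark [320 194  39  21 289] [[0.472, 0.045, 0.028], [0.524, 0.052, 0.038], [0.568, 0.063, 0.05]]
dark [294 227  46  36 840] [[0.56, -0.137, 0.029], [0.589, -0.122, 0.054], [0.626, -0.077, 0.09]]
dark [203 234  21  11 143] [[0.403, -0.244, 0.038], [0.409, -0.22, 0.047], [0.429, -0.21, 0.056]]
dark [202 243  26  17 251] [[0.42, -0.257, 0.028], [0.447, -0.246, 0.041], [0.453, -0.219, 0.053]]
dark [261 248  28  34 798] [[0.544, -0.222, 0.03], [0.574, -0.203, 0.056], [0.591, -0.175, 0.073]]
dark [232 265  26  34 722] [[0.549, -0.29, 0.03], [0.575, -0.276, 0.069], [0.585, -0.253, 0.082]]
dark [199 272  26  47 896] [[0.541, -0.352, 0.03], [0.566, -0.341, 0.079], [0.573, -0.322, 0.107]]
dark [ 328  349   38   51 1387] [[0.808, -0.327, 0.033], [0.837, -0.32
[... 623 characters left out ...]
0.054
[367 284  12  54 367] all [[0.306, 0.111, 0.01], [0.333, 0.163, 0.013], [0.355, 0.202, 0.016]] hi 0  zmax 0.017
[382 288  18  53 377] all [[0.29, 0.097, 0.009], [0.299, 0.15, 0.013], [0.314, 0.196, 0.016]] hi 0  zmax 0.017
dark [ 361   75   84   34 2004] [[0.449, -0.582, 0.031], [0.551, -0.534, 0.072], [0.661, -0.49, 0.119]]
dark [387  76  33   6 119] [[0.512, -0.557, 0.109], [0.554, -0.541, 0.115], [0.597, -0.524, 0.12]]
dark [270  90  22  33 529] [[0.796, -0.309, 0.03], [0.808, -0.28, 0.076], [0.834, -0.271, 0.118]]
dark [ 315  108   66   74 1681] [[0.539, -0.345, 0.03], [0.56, -0.207, 0.065], [0.591, -0.098, 0.106]]
tall [[0.15, -1.11, 0.12], [0.58, -0.59, 0.2], [1.08, -0.28, 0.35]]
```

View pics/scenecrop.png

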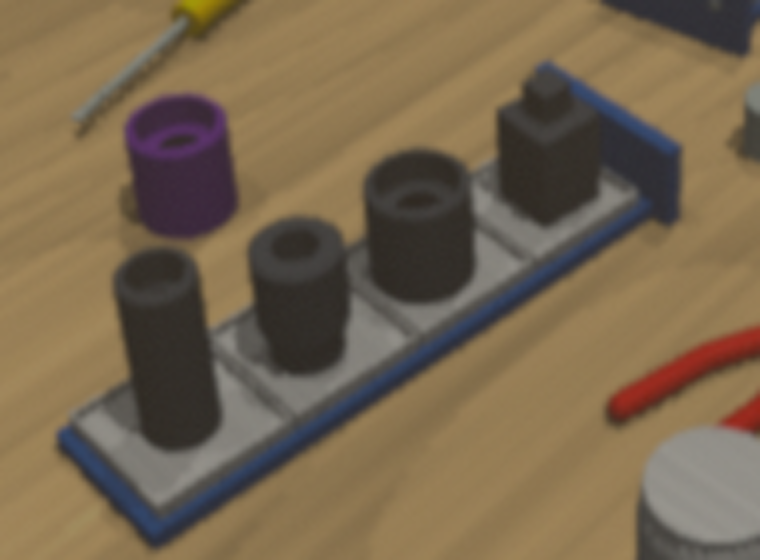

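The crop confirms it: a dark wide socket stands in the rack second from the plate, and the purple one stands alone on the table. Next I move the wrist camera over the full rack.

Request:
{"method": "play_rows", "body": {
  "deltas": [
    [85, [20, -12, -40], [0, 0, -0.15]],
    [85, [75, -45, -80], [0, 0, -0.3]],
    [85, [130, -78, -100], [0, 0, -0.46]],
    [85, [185, -111, -100], [0, 0, -0.62]],
    [85, [240, -145, -100], [0, 0, -0.78]],
    [85, [295, -178, -100], [0, 0, -0.94]],
    [85, [350, -211, -100], [0, 0, -1.1]],
    [85, [400, -242, -100], [0, 0, -1.28]]
  ]
}}

```text
clock: 1.15
tcp_pos: [0.4862, -0.3264, 0.3308]
orientation: [-2.244, -2.196, -0.001]
contact_force: [1.2, 0.6, -0.5]
grip_width: 0.0854
```

Request:
{"method": "play_rows", "body": {
  "deltas": [
    [85, [40, 18, 0], [0, 0, 0]],
    [85, [80, 36, 0], [0, 0, 0]],
    [85, [120, 54, 0], [0, 0, 0]],
    [85, [156, 74, 0], [0, 0, 0]],
    [85, [156, 74, 0], [0, 0, 0]],
    [85, [156, 74, 0], [0, 0, 0]]
  ]
}}

```text
clock: 1.9
tcp_pos: [0.5632, -0.1727, 0.3305]
orientation: [-2.245, -2.196, 0.001]
contact_force: [0.2, -0.6, -0.2]
grip_width: 0.085
```

Run:
```python
from h import *
K,T,p,D=grab("wrist","pics/w1.png");np.savez("w1.npz",K=K,T=T,p=p,D=D);print(r.get_obs()["tcp_pos"],np.round(K,1).tolist(),np.round(T,3).tolist(),np.median(D))
```

```text
[ 0.56297615 -0.17336414  0.33057398] [[340.7, 0.0, 323.3], [0.0, 340.7, 203.1], [0.0, 0.0, 1.0]] [[1.0, -0.021, -0.007, 0.566], [-0.022, -0.956, -0.293, -0.098], [-0.001, 0.293, -0.956, 0.473], [0.0, 0.0, 0.0, 1.0]] 0.46008414
```

View pics/w1.png

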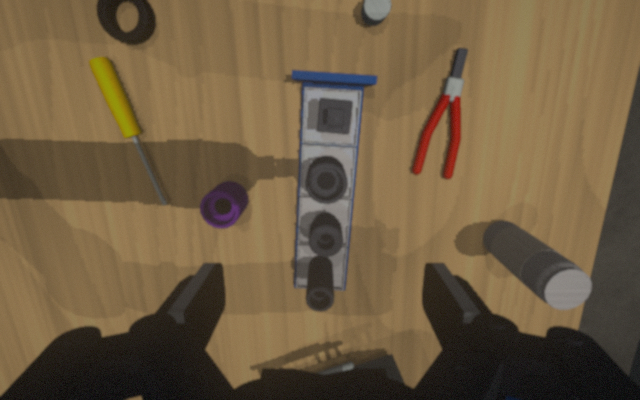

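The wrist view shows the plate at (335,77), then square (333,116), wide (327,180), stepped (325,235) and deep (320,290), with purple at (223,205). I measure from depth in this frame and check against the scene view.

```bash
cat > meas.py <<'E'
from h import *
def rack(P,p,D,lo,hi):
    h=cv2.cvtColor(p,cv2.COLOR_RGB2HSV)
    ok=np.all((P>lo)&(P<hi),-1)&(D>0)
    blue=(h[...,0]>100)&(h[...,0]<128)&(h[...,1]>100)&ok
    plate=P[blue&(P[...,2]>.04)]; 
    q=P[ok&(P[...,2]>.006)&(P[...,2]<.026)]
    gray=P[ok&(h[...,1]<70)&(P[...,2]>.01)&(P[...,2]<.026)]
    print("plate top",len(plate),np.round(plate.mean(0),4),"z",np.round(np.percentile(plate[:,2],95),4),cv2.minAreaRect(plate[:,:2].astype(np.float32)*1000))
    print("rail",cv2.minAreaRect(q[:,:2].astype(np.float32)*1000),"cup floor z",np.round(np.percentile(gray[:,2],[10,50,90]),4))
    # midline: per y-slice, edges of rail
    y=q[:,1];A=[]
    for c in np.arange(y.min()+.015,y.max()-.015,.01):
        s=q[np.abs(y-c)<.006,0]
        if len(s)>10:A.append((c,*np.percentile(s,[1,99])))
    A=np.array(A);w=A[:,2]-A[:,1];m=np.abs(w-.08)<.007
    print("slices ok",m.sum(),len(A),"width",np.median(w))
    f=np.polyfit(A[m,0],(A[m,1]+A[m,2])/2,1);print("midline x=",np.round(f,4),"y ends",np.round(np.percentile(y,[.5,99.5]),4))
def tops(P,p,D,boxes):
    h=cv2.cvtColor(p,cv2.COLOR_RGB2HSV)
    for n,(x,y,zt) in boxes.items():
        ok=(D>0)&(np.hypot(P[...,0]-x,P[...,1]-y)<.036)&(P[...,2]>.03)&(h[...,2]<110)
        q=P[ok];z=np.percentile(q[:,2],96);t=q[np.abs(q[:,2]-zt)<.005]
        (c,s,a)=cv2.minAreaRect(t[:,:2].astype(np.float32)*1000)
        print(n,"ztop",round(float(z),4),"n",len(t),"mean",np.round(t.mean(0),4),"rect",np.round(c,1),np.round(s,1),round(a,1))
E
python3 - <<'E'
from meas import *
for n in("w1","scene0"):
    d=np.load(n+".npz");P=cloud(d["K"],d["T"],d["D"])
    print(n)
    if n=="w1":rack(P,d["p"],d["D"],(.49,-.40,0),(.65,-.05,.06))
    tops(P,d["p"],d["D"],dict(deep=(.56,-.335,.106),stepped=(.565,-.268,.08),wide=(.57,-.193,.072),square=(.575,-.118,.072),tang=(.575,-.118,.09)))
    if n!="w1":rack(P,d["p"],d["D"],(.40,.03,0),(.60,.40,.06))
d=np.load("side0.npz");rack(cloud(d["K"],d["T"],d["D"]),d["p"],d["D"],(.40,.03,0),(.60,.40,.06))
E
```

```text
w1
plate top 674 [ 0.5794 -0.0743  0.0495] z 0.051 ((579.0203857421875, -74.37078857421875), (9.228824615478516, 96.2396240234375), 85.12004089355469)
rail ((565.225830078125, -228.34555053710938), (300.25994873046875, 88.18513488769531), 85.213134765625) cup floor z [0.012  0.0156 0.0201]
slices ok 28 28 width 0.07886325046951831
midline x= [0.0849 0.5855] y ends [-0.3718 -0.078 ]
deep ztop 0.1058 n 330 mean [ 0.5564 -0.3327  0.1045] rect [ 556.1 -334.4] [33.9 34.6] 79.0
stepped ztop 0.0803 n 697 mean [ 0.5651 -0.2675  0.079 ] rect [ 565.  -268.6] [42.9 43. ] 77.8
wide ztop 0.4124 n 502 mean [ 0.5669 -0.1946  0.0709] rect [ 567. -196.] [50.3 50.5] 9.4
square ztop 0.0902 n 814 mean [ 0.5777 -0.1161  0.0714] rect [ 578.2 -116.9] [37.3 37.8] 83.3
tang ztop 0.0902 n 275 mean [ 0.5782 -0.1172  0.0894] rect [ 578.3 -117.6] [18.  17.6] 88.1
scene0
deep ztop 0.1065 n 179 mean [ 0.5568 -0.3362  0.105 ] rect [ 555.7 -334.2] [33.9 35.4] 24.2
stepped ztop 0.0811 n 286 mean [ 0.5662 -0.2705  0.0794] rect [ 565.7 -270.1] [40.7 41.1] 82.8
wide ztop 0.0725 n 204 mean [ 0.5686 -0.1987  0.0708] rect 
[... 273 characters left out ...]
661132812, 52.9222526550293), (88.51734161376953, 6.335081100463867), 8.28100299835205)
rail ((496.012939453125, 201.266845703125), (100.09580993652344, 312.2053527832031), 8.98226547241211) cup floor z [0.0144 0.0169 0.0212]
slices ok 25 26 width 0.07652098055220327
midline x= [-0.1213  0.5273] y ends [0.046  0.3549]
plate top 324 [0.5164 0.0567 0.0477] z 0.0518 ((517.8436889648438, 54.81861877441406), (97.27942657470703, 12.40594482421875), 6.5177741050720215)
rail ((495.4671630859375, 204.39315795898438), (100.3915786743164, 309.1772766113281), 9.10193157196045) cup floor z [0.0151 0.0167 0.0204]
slices ok 27 29 width 0.07584393437236092
midline x= [-0.1244  0.5239] y ends [0.054  0.3584]
```

```bash
cat > go.py <<'E'
import sys
from h import *
# go.py x y z yaw(of tool x axis)
x,y,z,a=map(float,sys.argv[1:5]);o=r.get_obs();A=R(o["orientation"])
c,s=np.cos(a),np.sin(a);B=np.array([[c,s,0],[s,-c,0],[0,0,-1.]])
print("tcp",np.round(o["tcp_pos"],4),"w",round(float(o["grip_width"]),4),"F",np.round(o["contact_force"],1),"t",round(float(o["clock"]),1),
"shift",np.round(A.T@(np.array([x,y,z])-o["tcp_pos"])*1000,1),"turn",np.round(cv2.Rodrigues(A.T@B)[0].ravel(),3))
E
python3 go.py .578 -.1172 .032 1.486
```

```text
tcp [ 0.563  -0.1734  0.3306] w 0.0852 F [-0.8 -0.8 -0.8] t 1.9 shift [ 56.4  14.1 298.6] turn [-0.001 -0.     0.062]
```

Request:
{"method": "play_rows", "body": {
  "deltas": [
    [85, [30, 8, 50], [0, 0, 0.03]],
    [85, [56.4, 14.1, 105], [0, 0, 0.062]],
    [85, [56.4, 14.1, 155], [0, 0, 0.062]],
    [85, [56.4, 14.1, 200], [0, 0, 0.062]],
    [85, [56.4, 14.1, 240], [0, 0, 0.062]],
    [85, [56.4, 14.1, 270], [0, 0, 0.062]],
    [85, [56.4, 14.1, 290], [0, 0, 0.062]],
    [85, [56.4, 14.1, 298.6], [0, 0, 0.062]]
  ]
}}

```text
clock: 2.95
tcp_pos: [0.5775, -0.118, 0.0311]
orientation: [-2.314, -2.122, 0.003]
contact_force: [0.4, 0.4, 1.0]
grip_width: 0.0851
```

Request:
{"method": "play_rows", "body": {
  "deltas": [
    [85, [0, 0, 0], [0, 0, 0]],
    [60, [0, 0, 0], [0, 0, 0]],
    [45, [0, 0, 0], [0, 0, 0]],
    [36, [0, 0, 0], [0, 0, 0]],
    [30, [0, 0, 0], [0, 0, 0]],
    [30, [0, 0, 0], [0, 0, 0]],
    [30, [0, 0, 0], [0, 0, 0]]
  ],
  "squeeze": 50
}}

```text
clock: 3.82
tcp_pos: [0.5778, -0.1182, 0.0319]
orientation: [-2.315, -2.123, 0.002]
contact_force: [-1.9, -0.2, 5.6]
grip_width: 0.0376
```

```bash
python3 go.py .5133 .1011 .14 1.693
```

```text
tcp [ 0.5778 -0.1182  0.0319] w 0.0376 F [-1.9 -0.2  5.6] t 3.8 shift [ 212.8  -83.4 -108. ] turn [-0.002  0.    -0.209]
```

Request:
{"method": "play_rows", "body": {
  "deltas": [
    [30, [0, 0, -25], [0, 0, 0]],
    [30, [0, 0, -70], [0, 0, 0]],
    [30, [10, 0, -125], [0, 0, -0.03]],
    [30, [60, -17, -180], [0, 0, -0.06]],
    [30, [120, -35, -230], [0, 0, -0.1]],
    [30, [180, -52, -265], [0, 0, -0.14]],
    [30, [240, -70, -298], [0, 0, -0.17]],
    [30, [300, -87, -298], [0, 0, -0.209]]
  ]
}}

```text
clock: 4.82
tcp_pos: [0.5258, 0.1469, 0.3216]
orientation: [2.081, 2.353, -0.0]
contact_force: [0.7, 0.1, -3.9]
grip_width: 0.0373
```

Request:
{"method": "play_rows", "body": {
  "deltas": [
    [30, [40, -5, 0], [0, 0, 0]],
    [30, [60, -5, 0], [0, 0, 0]],
    [30, [60, -5, 0], [0, 0, 0]],
    [30, [60, -5, 0], [0, 0, 0]]
  ]
}}

```text
clock: 5.32
tcp_pos: [0.5136, 0.2043, 0.3209]
orientation: [2.083, 2.351, -0.003]
contact_force: [-0.5, -0.2, -2.7]
grip_width: 0.0375
```

Run:
```python
from meas import *
K,T,p,D=grab("wrist","pics/w2.png");np.savez("w2.npz",K=K,T=T,p=p,D=D);print(r.get_obs()["tcp_pos"],r.get_obs()["grip_width"])
P=cloud(K,T,D);rack(P,p,D,(.42,.03,0),(.58,.40,.06))
```

```text
[0.51380297 0.20406467 0.32099144] 0.037339050529359014meas.py:9: RuntimeWarning: Mean of empty slice.
  print("plate top",len(plate),np.round(plate.mean(0),4),"z",np.round(np.percentile(plate[:,2],95),4),cv2.minAreaRect(plate[:,:2].astype(np.float32)*1000))
  ret = um.true_divide(
Traceback (most recent call last):
  File "meas.py", line 9, in rack
    print("plate top",len(plate),np.round(plate.mean(0),4),"z",np.round(np.percentile(plate[:,2],95),4),cv2.minAreaRect(plate[:,:2].astype(np.float32)*1000))
                                                                        ~~~~~~~~~~~~~^^^^^^^^^^^^^^^
IndexError: index -1 is out of bounds for axis 0 with size 0
```

View pics/w2.png

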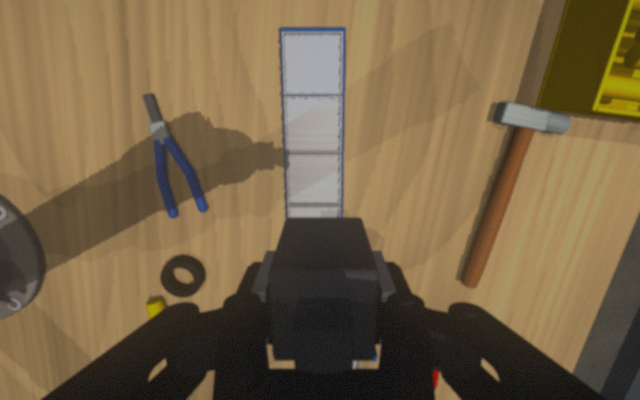

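The picture shows the square adapter held upright. The empty rack's far end is at v≈28 and its cup dividers are at v≈95, 152 and 204, so I cast rays through those.

Run:
```python
from h import *
d=np.load("w2.npz");K,T,p,D=d["K"],d["T"],d["p"],d["D"];P=cloud(K,T,D);h=cv2.cvtColor(p,cv2.COLOR_RGB2HSV)
for v in (95,152,204): print(v,np.round(ray(K,T,(314,v),.021),4))
for u,v in((280,28),(345,28)):print("end",np.round(ray(K,T,(u,v),.012),4))
print("floor z",np.round([np.median(P[v-6:v+6,305:325,2]) for v in(60,123,178)],4))
# rail midline from blue edges
X=[]
for v in range(32,212,4):
    b=np.where((h[v,270:360,0]>100)&(h[v,270:360,0]<128)&(h[v,270:360,1]>90))[0]+270
    if len(b)>3: X.append([*ray(K,T,(b.min()-.5,v),.012)[:2],*ray(K,T,(b.max()+.5,v),.012)[:2]])
X=np.array(X);w=X[:,2]-X[:,0];m=abs(w-.08)<.005;print("w",np.median(w),m.sum(),"mid x=",np.polyfit((X[m,1]+X[m,3])/2,(X[m,0]+X[m,2])/2,1))
```

```text
95 [0.494  0.2811 0.021 ]
152 [0.5019 0.2111 0.021 ]
204 [0.5098 0.1408 0.021 ]
end [0.4449 0.3521 0.012 ]
end [0.522  0.3614 0.012 ]
floor z [0.0156 0.0155 0.0155]Traceback (most recent call last):
  File "<stdin>", line 11, in <module>
IndexError: too many indices for array: array is 1-dimensional, but 2 were indexed
```

```bash
python3 go.py .5148 .102 .033 1.693
```

```text
tcp [0.5138 0.2041 0.321 ] w 0.0373 F [ 1.1  0.3 -3.3] t 5.4 shift [-101.   -11.1  288.2] turn [-0.001  0.002 -0.002]
```

Request:
{"method": "play_rows", "body": {
  "deltas": [
    [30, [-40, -4, 50], [0, 0, 0]],
    [30, [-80, -9, 105], [0, 0, 0]],
    [30, [-101, -11.1, 155], [0, 0, 0]],
    [30, [-101, -11.1, 200], [0, 0, 0]],
    [30, [-101, -11.1, 240], [0, 0, 0]],
    [30, [-101, -11.1, 268], [0, 0, 0]],
    [30, [-101, -11.1, 280], [0, 0, 0]],
    [30, [-101, -11.1, 284], [0, 0, 0]]
  ]
}}

```text
clock: 6.38
tcp_pos: [0.5151, 0.1013, 0.037]
orientation: [2.085, 2.349, -0.003]
contact_force: [0.0, 0.2, -3.3]
grip_width: 0.0375
```

```bash
python3 go.py .5148 .102 .033 1.693
```

```text
tcp [0.5151 0.1013 0.037 ] w 0.0375 F [ 0.   0.2 -3.3] t 6.4 shift [ 0.7 -0.2  4. ] turn [-0.001  0.002 -0.003]
```

Request:
{"method": "play_rows", "body": {
  "deltas": [
    [30, [0, 0, 3], [0, 0, 0]],
    [30, [0, 0, 5], [0, 0, 0]],
    [30, [0, 0, 5], [0, 0, 0]],
    [42, [0, 0, 5], [0, 0, 0]],
    [55, [0, 0, 5], [0, 0, 0]],
    [85, [0, 0, 5], [0, 0, 0]],
    [85, [0, 0, 5], [0, 0, 0]],
    [85, [0, 0, 5], [0, 0, 0]]
  ]
}}

```text
clock: 7.38
tcp_pos: [0.5151, 0.1013, 0.0321]
orientation: [2.085, 2.349, -0.003]
contact_force: [-0.7, -0.7, -0.5]
grip_width: 0.0848
```

Request:
{"method": "play_rows", "body": {
  "deltas": [
    [85, [0, 0, -20], [0, 0, 0]],
    [85, [0, 0, -60], [0, 0, 0]],
    [85, [0, 0, -110], [0, 0, 0]],
    [85, [-50, 0, -130], [0, 0, 0.05]],
    [85, [-110, 10, -150], [0, 0, 0.1]],
    [85, [-170, 15, -150], [0, 0, 0.15]],
    [85, [-230, 20, -150], [0, 0, 0.207]],
    [85, [-230, 20, -150], [0, 0, 0.207]]
  ]
}}

```text
clock: 8.38
tcp_pos: [0.5622, -0.1311, 0.182]
orientation: [2.326, 2.108, -0.006]
contact_force: [-0.7, 1.1, -1.0]
grip_width: 0.0852
```

```bash
python3 go.py .567 -.196 .032 1.486
```

```text
tcp [ 0.5622 -0.1311  0.182 ] w 0.0852 F [-0.7  1.1 -1. ] t 8.4 shift [-63.5  11.2 150.3] turn [-0.     0.004 -0.013]
```

Request:
{"method": "play_rows", "body": {
  "deltas": [
    [85, [-40, 7, 0], [0, 0, -0.013]],
    [85, [-63.5, 11.2, 20], [0, 0.004, -0.013]],
    [85, [-63.5, 11.2, 60], [0, 0.004, -0.013]],
    [85, [-63.5, 11.2, 100], [0, 0.004, -0.013]],
    [85, [-63.5, 11.2, 130], [0, 0.004, -0.013]],
    [85, [-63.5, 11.2, 145], [0, 0.004, -0.013]],
    [85, [-63.5, 11.2, 150.3], [0, 0.004, -0.013]],
    [85, [-63.5, 11.2, 150.3], [0, 0.004, -0.013]]
  ]
}}

```text
clock: 9.38
tcp_pos: [0.5674, -0.1959, 0.0323]
orientation: [2.313, 2.125, -0.0]
contact_force: [0.3, -0.6, 0.4]
grip_width: 0.0848
```

Request:
{"method": "play_rows", "body": {
  "deltas": [
    [70, [0, 0, 0], [0, 0, 0]],
    [60, [0, 0, 0], [0, 0, 0]],
    [52, [0, 0, 0], [0, 0, 0]],
    [44, [0, 0, 0], [0, 0, 0]],
    [44, [0, 0, 0], [0, 0, 0]],
    [44, [0, 0, 0], [0, 0, 0]]
  ],
  "squeeze": 50
}}

```text
clock: 10.12
tcp_pos: [0.5674, -0.196, 0.033]
orientation: [2.313, 2.125, -0.001]
contact_force: [-2.4, 0.3, 6.1]
grip_width: 0.0507
```

```bash
python3 go.py .506 .1745 .14 1.693
```

```text
tcp [ 0.5674 -0.196   0.033 ] w 0.0507 F [-2.4  0.3  6.1] t 10.1 shift [ 363.9  -92.6 -107.3] turn [ 0.     0.001 -0.207]
```

Request:
{"method": "play_rows", "body": {
  "deltas": [
    [44, [0, 0, -25], [0, 0, 0]],
    [44, [0, 0, -75], [0, 0, 0]],
    [44, [20, -5, -125], [0, 0, -0.02]],
    [44, [75, -20, -140], [0, 0, -0.05]],
    [44, [135, -35, -140], [0, 0, -0.09]],
    [44, [195, -50, -140], [0, 0, -0.13]],
    [44, [255, -65, -140], [0, 0, -0.17]],
    [44, [310, -80, -140], [0, 0, -0.207]]
  ]
}}

```text
clock: 11.12
tcp_pos: [0.513, 0.1217, 0.1726]
orientation: [2.08, 2.354, -0.001]
contact_force: [0.5, 0.1, -4.0]
grip_width: 0.0514
```

```bash
python3 go.py .506 .1745 .034 1.693
```

```text
tcp [0.513  0.1217 0.1726] w 0.0514 F [ 0.5  0.1 -4. ] t 11.1 shift [ 53.4  -0.5 138.5] turn [-0.     0.001  0.001]
```

Request:
{"method": "play_rows", "body": {
  "deltas": [
    [44, [35, 0, 0], [0, 0, 0]],
    [44, [53.4, -0.5, 10], [0, 0, 0]],
    [44, [53.4, -0.5, 50], [0, 0, 0]],
    [44, [53.4, -0.5, 90], [0, 0, 0]],
    [44, [53.4, -0.5, 120], [0, 0, 0]],
    [44, [53.4, -0.5, 132], [0, 0, 0]],
    [44, [53.4, -0.5, 135], [0, 0, 0]]
  ]
}}

```text
clock: 12.0
tcp_pos: [0.5058, 0.1745, 0.0373]
orientation: [2.08, 2.354, -0.002]
contact_force: [-0.3, -0.2, -3.2]
grip_width: 0.0513
```

Request:
{"method": "play_rows", "body": {
  "deltas": [
    [44, [0, 0, 3], [0, 0, 0]],
    [44, [0, 0, 5], [0, 0, 0]],
    [44, [0, 0, 5], [0, 0, 0]],
    [55, [0, 0, 5], [0, 0, 0]],
    [65, [0, 0, 5], [0, 0, 0]],
    [85, [0, 0, 5], [0, 0, 0]],
    [85, [0, 0, 5], [0, 0, 0]],
    [85, [0, 0, 5], [0, 0, 0]]
  ]
}}

```text
clock: 13.0
tcp_pos: [0.5058, 0.1745, 0.0323]
orientation: [2.08, 2.354, -0.002]
contact_force: [0.4, -0.4, 0.4]
grip_width: 0.0849
```

Request:
{"method": "play_rows", "body": {
  "deltas": [
    [85, [0, 0, -20], [0, 0, 0]],
    [85, [0, 0, -60], [0, 0, 0]],
    [85, [0, 0, -110], [0, 0, 0]],
    [85, [-50, 0, -150], [0, 0, 0.05]],
    [85, [-110, 10, -170], [0, 0, 0.1]],
    [85, [-170, 15, -170], [0, 0, 0.15]],
    [85, [-230, 20, -170], [0, 0, 0.207]],
    [85, [-290, 25, -170], [0, 0, 0.207]]
  ]
}}

```text
clock: 14.0
tcp_pos: [0.5668, -0.1118, 0.2044]
orientation: [2.311, 2.126, 0.0]
contact_force: [0.9, 0.1, -0.5]
grip_width: 0.0851
```

```bash
python3 go.py .565 -.269 .045 1.486
```

```text
tcp [ 0.5668 -0.1118  0.2044] w 0.0851 F [ 0.9  0.1 -0.5] t 14.0 shift [-156.7   11.1  159.5] turn [0.001 0.001 0.001]
```

Request:
{"method": "play_rows", "body": {
  "deltas": [
    [85, [-60, 4, 0], [0, 0, 0]],
    [85, [-115, 8, 0], [0, 0, 0]],
    [85, [-156.7, 11.1, 20], [0, 0, 0]],
    [85, [-156.7, 11.1, 70], [0, 0, 0]],
    [85, [-156.7, 11.1, 115], [0, 0, 0]],
    [85, [-156.7, 11.1, 145], [0, 0, 0]],
    [85, [-156.7, 11.1, 159.5], [0, 0, 0]],
    [85, [-156.7, 11.1, 159.5], [0, 0, 0]]
  ]
}}

```text
clock: 15.0
tcp_pos: [0.565, -0.2688, 0.0453]
orientation: [2.311, 2.126, 0.0]
contact_force: [0.7, 0.4, 0.6]
grip_width: 0.0848
```

Request:
{"method": "play_rows", "body": {
  "deltas": [
    [70, [0, 0, 0], [0, 0, 0]],
    [55, [0, 0, 0], [0, 0, 0]],
    [45, [0, 0, 0], [0, 0, 0]],
    [36, [0, 0, 0], [0, 0, 0]],
    [36, [0, 0, 0], [0, 0, 0]],
    [36, [0, 0, 0], [0, 0, 0]]
  ],
  "squeeze": 50
}}

```text
clock: 15.75
tcp_pos: [0.5649, -0.2691, 0.0462]
orientation: [2.311, 2.126, -0.0]
contact_force: [-2.6, -0.1, 5.7]
grip_width: 0.0431
```

Request:
{"method": "play_rows", "body": {
  "deltas": [
    [36, [0, 0, -25], [0, 0, 0]],
    [36, [0, 0, -75], [0, 0, 0]],
    [36, [0, 0, -125], [0, 0, 0]],
    [36, [55, -15, -140], [0, 0, -0.04]],
    [36, [115, -30, -140], [0, 0, -0.08]],
    [36, [175, -45, -140], [0, 0, -0.12]],
    [36, [235, -60, -140], [0, 0, -0.16]],
    [36, [295, -75, -140], [0, 0, -0.207]]
  ]
}}

```text
clock: 16.75
tcp_pos: [0.5137, 0.033, 0.1857]
orientation: [2.078, 2.354, -0.001]
contact_force: [1.1, 0.6, -3.4]
grip_width: 0.0426
```

```bash
python3 go.py .4973 .246 .047 1.693
```

```text
tcp [0.5137 0.033  0.1857] w 0.0426 F [ 1.1  0.6 -3.4] t 16.8 shift [213.7  10.2 138.3] turn [0.    0.002 0.003]
```

Request:
{"method": "play_rows", "body": {
  "deltas": [
    [36, [55, 3, 0], [0, 0, 0]],
    [36, [110, 6, 0], [0, 0, 0]],
    [36, [165, 8, 0], [0, 0, 0]],
    [36, [213.7, 10.2, 10], [0, 0, 0]],
    [36, [213.7, 10.2, 60], [0, 0, 0]],
    [36, [213.7, 10.2, 105], [0, 0, 0]],
    [36, [213.7, 10.2, 128], [0, 0, 0]],
    [36, [213.7, 10.2, 134], [0, 0, 0]]
  ]
}}

```text
clock: 17.75
tcp_pos: [0.4959, 0.2452, 0.0495]
orientation: [2.078, 2.356, -0.007]
contact_force: [0.1, 0.8, -3.7]
grip_width: 0.0428
```

Request:
{"method": "play_rows", "body": {
  "deltas": [
    [36, [0, 0, 3], [0, 0, 0]],
    [36, [0, 0, 5], [0, 0, 0]],
    [36, [0, 0, 5], [0, 0, 0]],
    [48, [0, 0, 5], [0, 0, 0]],
    [60, [0, 0, 5], [0, 0, 0]],
    [85, [0, 0, 5], [0, 0, 0]],
    [85, [0, 0, 5], [0, 0, 0]],
    [85, [0, 0, 5], [0, 0, 0]]
  ]
}}

```text
clock: 18.75
tcp_pos: [0.4959, 0.2452, 0.0445]
orientation: [2.078, 2.356, -0.007]
contact_force: [-0.2, 0.2, 0.6]
grip_width: 0.0846
```

Request:
{"method": "play_rows", "body": {
  "deltas": [
    [85, [0, 0, -20], [0, 0, 0]],
    [85, [0, 0, -60], [0, 0, 0]],
    [85, [0, 0, -110], [0, 0, 0]],
    [85, [-50, 0, -150], [0, 0, 0.05]],
    [85, [-110, 10, -170], [0, 0, 0.1]],
    [85, [-170, 15, -170], [0, 0, 0.15]],
    [85, [-230, 20, -170], [0, 0, 0.207]],
    [85, [-290, 25, -170], [0, 0, 0.207]]
  ]
}}

```text
clock: 19.75
tcp_pos: [0.5577, -0.0406, 0.2171]
orientation: [2.309, 2.127, -0.004]
contact_force: [0.3, 0.1, 0.0]
grip_width: 0.0849
```

```bash
python3 go.py .556 -.334 .045 1.486
```

```text
tcp [ 0.5577 -0.0406  0.2171] w 0.0849 F [0.3 0.1 0. ] t 19.8 shift [-292.    22.5  173.1] turn [-0.     0.003  0.003]
```

Request:
{"method": "play_rows", "body": {
  "deltas": [
    [85, [-60, 5, 0], [0, 0, 0]],
    [85, [-120, 9, 0], [0, 0, 0]],
    [85, [-180, 14, 0], [0, 0, 0]],
    [85, [-240, 18, 0], [0, 0, 0]],
    [85, [-292, 22.5, 10], [0, 0, 0.003]],
    [85, [-292, 22.5, 50], [0, 0.003, 0.003]],
    [85, [-292, 22.5, 95], [0, 0.003, 0.003]]
  ]
}}

```text
clock: 20.62
tcp_pos: [0.5567, -0.335, 0.1241]
orientation: [2.314, 2.121, 0.002]
contact_force: [-0.2, -0.3, -0.7]
grip_width: 0.0845
```

```bash
python3 go.py .556 -.334 .045 1.486
```

```text
tcp [ 0.5567 -0.335   0.1241] w 0.0845 F [-0.2 -0.3 -0.7] t 20.6 shift [ 1.  -1.  79.1] turn [ 0.003  0.001 -0.002]
```

Request:
{"method": "play_rows", "body": {
  "deltas": [
    [85, [1, -1, 30], [0, 0, 0]],
    [85, [1, -1, 60], [0, 0, 0]],
    [85, [1, -1, 75], [0, 0, 0]],
    [85, [1, -1, 79], [0, 0, 0]],
    [85, [1, -1, 79], [0, 0, 0]]
  ]
}}

```text
clock: 21.25
tcp_pos: [0.5567, -0.3342, 0.0462]
orientation: [2.313, 2.12, 0.003]
contact_force: [0.1, -0.4, 0.3]
grip_width: 0.0849
```

Request:
{"method": "play_rows", "body": {
  "deltas": [
    [60, [0, 0, 0], [0, 0, 0]],
    [48, [0, 0, 0], [0, 0, 0]],
    [38, [0, 0, 0], [0, 0, 0]],
    [28, [0, 0, 0], [0, 0, 0]],
    [28, [0, 0, 0], [0, 0, 0]],
    [28, [0, 0, 0], [0, 0, 0]]
  ],
  "squeeze": 50
}}

```text
clock: 22.0
tcp_pos: [0.5566, -0.3344, 0.0467]
orientation: [2.313, 2.12, 0.002]
contact_force: [-2.2, -0.0, 6.0]
grip_width: 0.0347
```

Request:
{"method": "play_rows", "body": {
  "deltas": [
    [28, [0, 0, -25], [0, 0, 0]],
    [28, [0, 0, -75], [0, 0, 0]],
    [28, [0, 0, -125], [0, 0, 0]],
    [28, [55, -15, -150], [0, 0, -0.04]],
    [28, [115, -30, -150], [0, 0, -0.08]],
    [28, [175, -45, -150], [0, 0, -0.12]],
    [28, [235, -60, -150], [0, 0, -0.16]],
    [28, [295, -75, -150], [0, 0, -0.207]]
  ]
}}

```text
clock: 23.0
tcp_pos: [0.5061, -0.0318, 0.1956]
orientation: [2.08, 2.349, 0.001]
contact_force: [1.0, 0.3, -3.2]
grip_width: 0.0348
```

```bash
python3 go.py .4887 .317 .047 1.693
```

```text
tcp [ 0.5061 -0.0318  0.1956] w 0.0348 F [ 1.   0.3 -3.2] t 23.0 shift [348.8  24.5 147.8] turn [ 0.003  0.003 -0.001]
```

Request:
{"method": "play_rows", "body": {
  "deltas": [
    [28, [55, 4, 0], [0, 0, 0]],
    [28, [115, 8, 0], [0, 0, 0]],
    [28, [175, 12, 0], [0, 0, 0]],
    [28, [235, 16, 0], [0, 0, 0]],
    [28, [295, 20, 0], [0, 0, 0]],
    [28, [348, 24.5, 0], [0, 0, 0]],
    [28, [348.8, 24.5, 40], [0, 0, 0]],
    [28, [348.8, 24.5, 80], [0, 0, 0]]
  ]
}}

```text
clock: 24.0
tcp_pos: [0.4881, 0.3182, 0.1136]
orientation: [2.078, 2.351, 0.002]
contact_force: [0.7, -0.1, -3.1]
grip_width: 0.0347
```

```bash
python3 go.py .4887 .317 .047 1.693
```

```text
tcp [0.4881 0.3182 0.1136] w 0.0347 F [ 0.7 -0.1 -3.1] t 24.0 shift [-1.2  0.2 66.6] turn [0.004 0.002 0.001]
```

Request:
{"method": "play_rows", "body": {
  "deltas": [
    [28, [-1.2, 0, 30], [0.004, 0, 0]],
    [28, [-1.2, 0, 52], [0.004, 0, 0]],
    [28, [-1.2, 0, 62], [0.004, 0, 0]],
    [28, [-1.2, 0, 66], [0.004, 0, 0]],
    [28, [-1.2, 0, 67], [0.004, 0, 0]],
    [28, [-1.2, 0, 67], [0.004, 0, 0]]
  ]
}}

```text
clock: 24.75
tcp_pos: [0.489, 0.3173, 0.0474]
orientation: [2.08, 2.352, -0.0]
contact_force: [0.1, -0.3, -2.9]
grip_width: 0.0346
```

Request:
{"method": "play_rows", "body": {
  "deltas": [
    [33, [0, 0, 0.5], [0, 0, 0]],
    [40, [0, 0, 0.5], [0, 0, 0]],
    [52, [0, 0, 0.5], [0, 0, 0]],
    [85, [0, 0, 0.5], [0, 0, 0]],
    [85, [0, 0, 0.5], [0, 0, 0]],
    [85, [0, 0, 0.5], [0, 0, 0]]
  ]
}}

```text
clock: 25.5
tcp_pos: [0.489, 0.3173, 0.0469]
orientation: [2.08, 2.352, -0.0]
contact_force: [0.1, 0.5, 0.7]
grip_width: 0.0855
```

Request:
{"method": "play_rows", "body": {
  "deltas": [
    [85, [0, 0, -20], [0, 0, 0]],
    [85, [0, 0, -60], [0, 0, 0]],
    [85, [0, 0, -120], [0, 0, 0]],
    [85, [0, 0, -180], [0, 0, 0]],
    [85, [0, 0, -240], [0, 0, 0]],
    [85, [-30, 0, -285], [0, 0, 0]],
    [85, [-50, 0, -285], [0, 0, 0]],
    [85, [-50, 0, -285], [0, 0, 0]]
  ]
}}

```text
clock: 26.5
tcp_pos: [0.4952, 0.2666, 0.3335]
orientation: [2.082, 2.348, 0.001]
contact_force: [-0.1, 0.2, -0.7]
grip_width: 0.0853
```

Run:
```python
from meas import *
import contextlib
K,T,p,D=grab("wrist","pics/w3.png");print(r.get_obs()["tcp_pos"],r.get_obs()["clock"])
S,TS,ps,Ds=grab("scene","pics/s3.png")
cv2.imwrite("pics/s3c.png",cv2.resize(ps[120:260,280:440],None,fx=4,fy=4)[:,:,::-1])
b=dict(square=(.5148,.102,.072),wide=(.506,.1745,.072),stepped=(.4973,.246,.08),deep=(.4887,.317,.106))
for q in((K,T,p,D),(S,TS,ps,Ds)):
    tops(cloud(q[0],q[1],q[3]),q[2],q[3],b)
rack(cloud(K,T,D),p,D,(.42,.03,0),(.58,.40,.06))
```

```text
[0.49454946 0.26781879 0.33274315] 26.55
square ztop 0.0897 n 533 mean [0.5161 0.1073 0.0713] rect [516.7 102.9] [38.  37.9] 7.6
wide ztop 0.072 n 466 mean [0.5076 0.1757 0.0707] rect [508.4 174.4] [51.1 51.2] 68.9
stepped ztop 0.4154 n 760 mean [0.4974 0.2465 0.0792] rect [497.3 245.8] [42.7 42.1] 86.1
deep ztop 0.1065 n 421 mean [0.491  0.3169 0.1052] rect [491.1 316.3] [34.1 34.4] 6.3
square ztop 0.09 n 132 mean [0.5206 0.0956 0.0718] rect [516.7 101.9] [37.3 40.1] 4.5
wide ztop 0.0728 n 114 mean [0.5095 0.1703 0.0709] rect [508.5 172.9] [48.8 49.3] 7.7
stepped ztop 0.4473 n 113 mean [0.4993 0.2416 0.0791] rect [498.8 242. ] [41.2 38.7] 31.2
deep ztop 0.1063 n 65 mean [0.4923 0.3129 0.1047] rect [490.3 314.9] [31.2 36.4] 34.2
plate top 219 [0.5182 0.0572 0.0494] z 0.0508 ((519.4230346679688, 57.178009033203125), (92.62791442871094, 6.668035984039307), 7.4494547843933105)
rail ((502.3929443359375, 208.74285888671875), (99.7197265625, 301.3515930175781), 6.646795272827148) cup floor z [0.0119 0.0156 0.0203]
slices ok 27 28 width 0.07930286237191878
midline x= [-0.1226  0.5269] y ends [0.0552 0.3596]
```

View pics/w3.png

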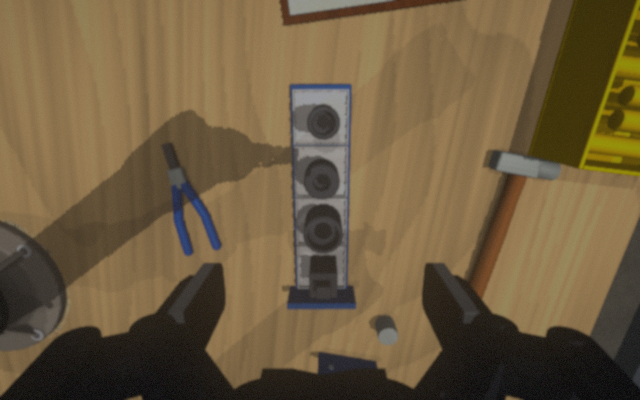

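View pics/s3c.png

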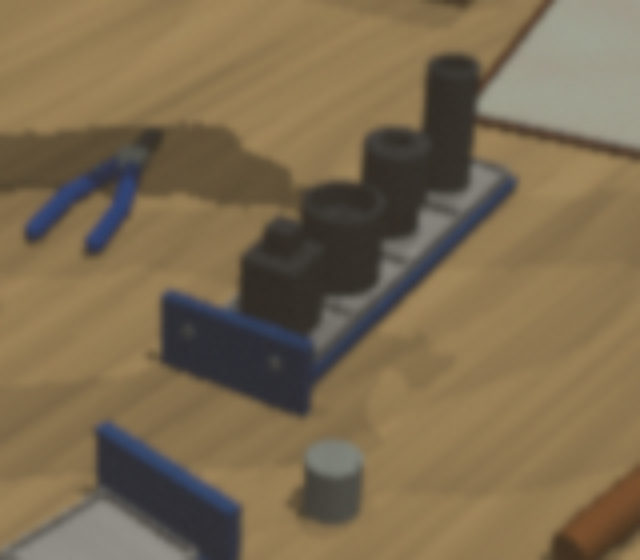

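The wrist view shows deep (323,121), stepped (321,178), wide (323,228) and square (323,277), which is next to the plate. All four stand upright within about 3 mm of the cup centres.

```bash
python3 -c "
from bench import r
print(r.hand_in())"
```

```text
the job is handed in; nothing more can be done
None
```

All four sockets now stand in the empty rack in the right order. Counted from the end plate they are the square adapter, wide socket, stepped socket and deep socket. I left the purple look-alike alone and handed the job in at about 26.6 s of the 120 s allowed; the hand-in gave no verdict.

**Position:** the last wrist and scene views put each socket within about 3–5 mm of its cup centre (17 mm allowed). The two views differed by up to about 4 mm.

**Height and posture:** tops measured 72, 90 and 106 mm for the wide socket, square adapter and deep socket, which matches standing flat on the cup floors. The sockets looked upright, and the gripper was open and about 0.33 m up, well clear.

**Checks that disagreed:**
- The top-height reading for the stepped socket came out wrong in both views (0.415 and 0.447 m) because stray depth pixels got in. The points on its rim still lay at about 79 mm, as expected.
- While carrying the square adapter, the rack-fitting script failed because the adapter hid the end plate. I placed it using the cup dividers and the far end of the rack instead, and the final rack fit agreed with those positions.

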